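# Tip the long lock plug out of a divided dish

## Robot

A 6-joint arm with a two-finger parallel gripper is mounted at the origin on the work surface. World frame = base frame: x ahead of the robot, y to its left, z up, the work surface at z = 0. Lengths are in mm, angles in rad, forces in N, time in s.
With the tool pointing down it reaches from about 375 to 975 mm from the base axis. Payload 3.8 kg.
Tool frame: the origin (TCP) lies midway between the tips of the shut fingers; the grasp point (between the pads) lies 19 mm behind it; z points along the fingers, y is the line along which they close (so a half turn about z gives the same grasp; the last joint's range is limited). The gripper opens to 85 mm and grips with 20 to 120 N. Pads are 22 mm wide; open, the fingers measure 114 mm over their backs; the gripper's body (76 mm by 85 mm) begins 54 mm behind the grasp point. The pads swing forward as they close: fully open they stand 13 mm farther back than shut.
Start: joints at [1.275, 0.264, 1.604, -0, 1.274, -0.037], TCP at [172.744, 652.516, 231.28] pointing down, gripper open.
Joint ranges: [-2.63, 2.63], [-0.94, 2.18], [0.31, 2.57], [-1.31, 4.45], [0, 2.66], [-2.55, 2.55]. Speed limits (rad/s): [2.57, 2.57, 3.14, 3.14, 3.14, 3.14].

## Interface

Orientations are given as a rotation vector (axis times angle).
In Python, from bench import bot gives the robot as it stands. Calls block until the motion is done:
- bot.move_pose(position, orientation): joint-space move of the TCP to a pose.
- bot.movel(position, attitude=None, vel=150, guard=None): straight line of the TCP; attitude=None keeps the orientation; vel is the mean speed in mm/s. With guard (N) it stops when the force on the tool has changed by that much, and returns True; else False.
- bot.move_joints(angles): joint-space move.
- bot.move_gripper(opening, grasp_force=None): finger opening in mm; grasp_force is the grip in N (None keeps the last); returns when the fingers have stopped.
- bot.hold(seconds).
- bot.solve_ik(position, orientation): joint angles nearest the present ones, or None.
- bot.state(): the state.
- bot.capture(name): name is "scene" or "top"; returns (picture, depth): 420x560x3 uint8, red, green, blue; 420x560 float32, mm along the optical axis (not along the pixel's ray), 0 where there is no reading.
- bot.camera_info(name): a dict with "camera_matrix" (3x3 intrinsics, pixels), "k1" (the pictures are not rectified: a ray, as slopes to the right and down, at radius r is drawn at 1 + k1 r^2 times it, then the intrinsics apply), "origin" and "orientation" of the camera in the world. Camera axes: x right, y up, looking along -z (the intrinsics and any distortion apply to the point x, -y, -z); pixel columns grow to the right and rows downward; lengths in mm; the calibration is good to about 2 mm. A picture is of the moment at which its call begins. camera_info takes no time and is no camera call.
A pose or a line that the arm cannot do raises bot.PlanningError and nothing moves.
- bot.job_done(): hands the job in; it is judged then, once.
The state is a dict: "clock": time; "joints": joint angles; "joint_vel": joint speeds; "effort": joint torques, N m; "ee_pos": TCP position; "tool_rot": TCP orientation; "contact_force": force on the tool from outside, world axes, zero at the start; "ft_torque": the same for the moment, N m; "gripper_width": finger opening in mm; "finger_force": force on a finger pad.
Only numpy, scipy, OpenCV 4.12 (cv2) and the standard library are available. Lean on these libraries where they do the work, as an engineer would, in place of code of your own. Each camera call takes 0.05 s, during which the arm holds its last target. There are 200 camera calls.

## Task

Pick up the divided metal dish by its tab and, keeping it level, turn it until its divider runs along the long side of the grey tray. Then tip it over the tray towards the side that holds the longer brass plug, so that only that plug rolls out into the tray and the short one stays in the dish. Set the dish back down upright on the shelf, clear of the tray, and let go.

Things in the scene. Friction and masses are not known exactly. Their poses are not given: they have to be found in the camera images.
- dish: Aluminium dish, 96x120 mm. Origin: underside centre, z up. Divider along x, 10 mm thick, 32 high; its middle 50 mm rises as a 10 mm thick grip tab to 85 mm (hold its flat faces above 40 mm). Sections on +y and -y: floor rises outward at 18 deg from 6 mm high at the divider to 24 mm at the open lipless edge, y=+-60. End walls at x=+-47, 34 high. Tipped 35-40 deg about x, the low plug rolls out.
- long_plug: Long brass lock plug: cylinder 16 mm in diameter, 44 mm long, 75 g, five tiny dark pin holes. Origin at its centre, x along it. Starts lying against the divider in either section of the dish, its top 25 mm above the dish's underside. Tipped out, it lands some 20 to 60 mm beyond the edge. If the dish is level and moved smoothly both plugs stay put.
- short_plug: Short brass lock plug: cylinder 16 mm in diameter, 20 mm long, 34 g. Origin at its centre, x along it. Starts lying against the divider in the other section of the dish; the divider holds it there when the dish is tipped to the far side.
- tray: Open grey plastic parts tray, fixed to the shelf, 180 mm along its x axis (long side), 140 mm along its y axis, 35 mm high, walls and floor 4 mm thick. Origin: centre of its underside; z up.

How it is judged (in metres and radians):
On the way, in this order (a step that is already met when the one before it is completed fails the run):
1. The dish is lifted clear of the shelf, level (within 11 degrees), with both plugs still in it, and its divider runs along the tray's long side within 20 degrees (height (world z) of dish above 0.03 m and angle between dish's own z axis and vertical below 0.2 rad and angle between the x axis of dish and the x axis of tray, either way round below 0.35 rad and x of long_plug in the frame of dish between -0.046 and 0.046 m and y of long_plug in the frame of dish between -0.062 and 0.062 m and z of long_plug in the frame of dish between 0 and 0.045 m and x of short_plug in the frame of dish between -0.046 and 0.046 m and y of short_plug in the frame of dish between -0.062 and 0.062 m and z of short_plug in the frame of dish between 0 and 0.045 m), for 0.1 s.
2. The dish is tipped by more than 17 degrees above or beside the tray (its centre within 200 mm of the tray's, seen from above), the short plug still in it (angle between dish's own z axis and vertical above 0.3 rad and horizontal distance between dish and tray below 0.2 m and height (world z) of dish above 0.02 m and x of short_plug in the frame of dish between -0.046 and 0.046 m and y of short_plug in the frame of dish between -0.062 and 0.062 m and z of short_plug in the frame of dish between 0 and 0.045 m).
3. The long plug lies in the tray, the short one still in the lifted dish (x of long_plug in the frame of tray between -0.087 and 0.087 m and y of long_plug in the frame of tray between -0.067 and 0.067 m and z of long_plug in the frame of tray between 0 and 0.04 m and x of short_plug in the frame of dish between -0.046 and 0.046 m and y of short_plug in the frame of dish between -0.062 and 0.062 m and z of short_plug in the frame of dish between 0 and 0.045 m and height (world z) of dish above 0.01 m), for 0.05 s.
At the end, for the whole second after the job is handed in: The long plug lies inside the tray, the short plug in the dish; the dish stands upright (within 6 degrees) on the shelf beside the tray (not in it), and all three are at rest (x of long_plug in the frame of tray between -0.087 and 0.087 m and y of long_plug in the frame of tray between -0.067 and 0.067 m and z of long_plug in the frame of tray between 0 and 0.04 m and x of short_plug in the frame of dish between -0.046 and 0.046 m and y of short_plug in the frame of dish between -0.062 and 0.062 m and z of short_plug in the frame of dish between 0 and 0.045 m and height (world z) of dish below 0.01 m and angle between dish's own z axis and vertical below 0.1 rad and horizontal distance between dish and tray above 0.1 m and linear speed of dish below 0.02 m/s and linear speed of each of long_plug, short_plug below 0.05 m/s); the robot touches nothing.
It fails at once if The short plug leaves the dish (more than 90 mm from the dish's origin) (distance between short_plug and dish above 0.09 m).
It fails at once if The dish is dropped: let go while its underside is more than 40 mm above the shelf (height (world z) of dish above 0.04 m and contact force between the fingers and dish below 0.05 N).
It also fails if it takes over 61 s, if anything falls off the work surface, if the arm or the gripper's body presses on something with over 40 N, if the wrist force passes 120 N, or if a joint passes its speed limit or range.

## Working session

There is one attempt and no reset: what is moved stays moved. The work goes in short steps, each a Python script; the robot and the scene stay as the last script left them, time stands still between calls to the robot, and variables do not carry over. Pictures are saved under pics/ and viewed, at most 10 in all, crops included, and the job is handed in when it is done.

```bash
mkdir -p pics; ls
python3 - <<'E'
from bench import bot
import cv2,numpy as np
for n in("scene","top"):
    p,d=bot.capture(n); cv2.imwrite(f"pics/{n}0.png",p[:,:,::-1]); np.savez(f"{n}0.npz",p=p,d=d)
    print(bot.camera_info(n))
print(bot.state())
E
```

```text
pics
{'camera_matrix': array([[454.30210084,   0.        , 279.01695912],
       [  0.        , 454.30210084, 210.34044025],
       [  0.        ,   0.        ,   1.        ]]), 'k1': -0.11545566404171693, 'origin': array([ 820.56533563, -329.03712768,  566.05124436]), 'orientation': array([0.62899512, 0.23820186, 0.64612857])}
{'camera_matrix': array([[509.71882012,   0.        , 286.49668571],
       [  0.        , 509.71882012, 206.75223516],
       [  0.        ,   0.        ,   1.        ]]), 'k1': -0.015383707450414721, 'origin': array([473.54603007,   7.04406232, 919.02293272]), 'orientation': array([ 0.04398534, -0.07987173, -1.57277285])}
{'clock': 0.1, 'joints': array([ 1.27511525e+00,  2.64698237e-01,  1.60524682e+00, -4.53167826e-06,
        1.27369323e+00, -3.69129008e-02]), 'joint_vel': array([-0.00039974, -0.00203201, -0.00229967, -0.00108443, -0.0020803 ,
       -0.00264041]), 'effort': array([ 9.72555717e-04, -5.16716158e+01, -3.68586910e+01, -6.63882201e-05,
        6.54671996e-03, -2.66595441e-05]), 'ee_pos': array([172.54438445, 651.88985555, 230.06768992]), 'tool_rot': array([-0.40529356, -3.11500094,  0.00316973]), 'contact_force': array([ 0.35451863, -0.33467854, -0.05835917]), 'ft_torque': array([ 0.07503802, -0.02455297, -0.03400362]), 'finger_force': 0.0, 'gripper_width': 85.67114252566012}
```

View pics/scene0.png

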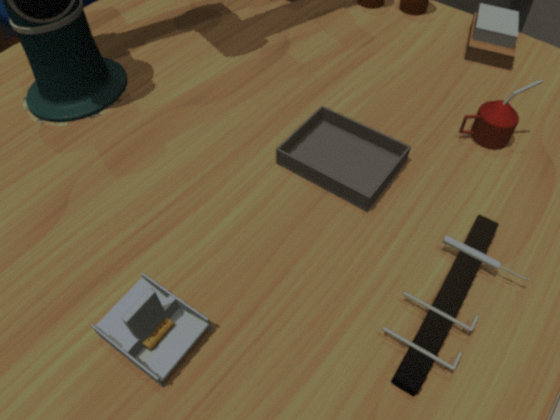

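View pics/top0.png

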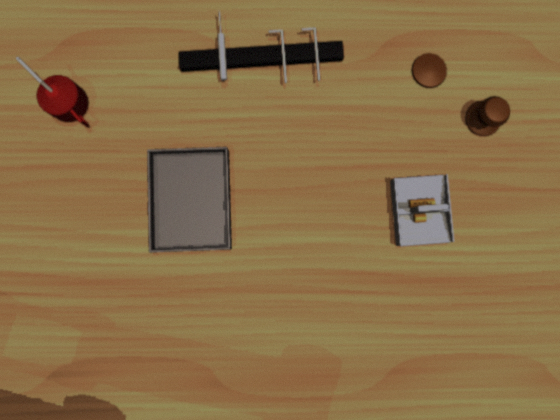

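The scene view shows the tray at about (343,157) and the dish at (152,327). In the top view the tray is at (190,200) with its long side along world x. The dish is at (421,210) with its divider along world y. The long plug at (422,202) is on the +x side and the short one at (420,218) is on the -x side.

```bash
cat > h.py <<'E'
import numpy as np,cv2
from scipy.spatial.transform import Rotation as R
from bench import bot
def rays(n,uv):
    c=bot.camera_info(n); uv=np.asarray(uv,float).reshape(-1,1,2)
    s=cv2.undistortPoints(uv,c["camera_matrix"],np.array([c["k1"],0,0,0,0.]))[:,0]
    r=np.c_[s[:,0],-s[:,1],-np.ones(len(s))]
    return c["origin"],R.from_rotvec(c["orientation"]).apply(r)
def cloud(n,d):
    v,u=np.mgrid[:420,:560]; o,r=rays(n,np.c_[u.ravel(),v.ravel()])
    P=o+r*d.reshape(-1,1); P[d.ravel()==0]=np.nan
    return P.reshape(420,560,3)
def onplane(n,uv,z):
    o,r=rays(n,uv); return o+r*((z-o[2])/r[:,2])[:,None]
E
python3 - <<'E'
from h import *
def rect(Q,t):
    print(t,len(Q),np.round(cv2.minAreaRect(Q[:,:2].astype(np.float32)),1) if 0 else cv2.minAreaRect(Q[:,:2].astype(np.float32)),"med",np.round(np.median(Q,0),1))
for n,bt,bd in(("top",(135,135,245,265),(380,165,465,255)),("scene",(265,95,420,215),(80,265,220,390))):
    f=np.load(n+"0.npz"); P=cloud(n,f["d"]); hsv=cv2.cvtColor(f["p"],cv2.COLOR_RGB2HSV)
    def sub(b): s=np.s_[b[1]:b[3],b[0]:b[2]]; return P[s].reshape(-1,3),hsv[s].reshape(-1,3)
    T,_=sub(bt); D,h=sub(bd)
    print(n,"table z",np.nanmedian(P[300:400,200:500,2]))
    rect(T[(T[:,2]>28)&(T[:,2]<42)],"rim"); 
    rect(D[(D[:,2]>14)&(D[:,2]<45)],"dish"); rect(D[(D[:,2]>55)&(D[:,2]<95)],"tab")
    print("tab z max",np.nanmax(D[:,2]))
    m=(h[:,1]>150)&(h[:,0]<30)&(h[:,2]>90)&(D[:,2]>10)&(D[:,2]<40); 
    m2=m.reshape(bd[3]-bd[1],-1).astype(np.uint8); k,l,st,c=cv2.connectedComponentsWithStats(m2)
    for i in range(1,k):
        if st[i,4]>15: rect(D[(l==i).ravel()],"plug")
E
```

```text
top table z -0.30027308192632063
rim 982 ((558.6358642578125, 158.05279541015625), (180.8021240234375, 140.8461151123047), 1.9663348197937012) med [564.  166.9  34.6]
dish 2692 ((538.7352905273438, -254.3972930908203), (121.84835052490234, 98.28276824951172), 3.9571402072906494) med [ 537.6 -254.2   21. ]
tab 227 ((538.603271484375, -254.11581420898438), (10.103669166564941, 50.132877349853516), 4.090948104858398) med [ 538.3 -250.9   84. ]
tab z max 89.39083108881562
plug 86 ((552.8333129882812, -254.1370086669922), (8.235615730285645, 40.49968338012695), 5.9625020027160645) med [ 553.8 -252.3   24.7]
plug 51 ((524.7977294921875, -248.99887084960938), (12.449718475341797, 17.274457931518555), 1.049766182899475) med [ 527.2 -248.7   24. ]
scene table z 0.2739641814226843
rim 1243 ((556.0693359375, 156.72686767578125), (181.60995483398438, 143.2137451171875), 1.9849048852920532) med [563.5 137.6  33.3]
dish 4667 ((537.254150390625, -254.438232421875), (123.28974151611328, 96.69181823730469), 3.6657962799072266) med [ 544.4 -257.5   22. ]
tab 797 ((537.3468627929688, -254.1915740966797), (11.366499900817871, 49.951114654541016), 4.074273586273193) med [ 540.7 -255.6   78.5]
tab z max 88.26986679126037
plug 152 ((554.5571899414062, -255.4215087890625), (7.1170501708984375, 41.93452835083008), 9.011096954345703) med [ 554.7 -254.5   23.5]
```

```bash
cat >> h.py <<'E'
def down(yaw_y): # tool down with its y axis at yaw_y deg
    return R.from_euler('z',yaw_y+90,degrees=True)*R.from_rotvec([np.pi,0,0])
D0=np.array([538,-254.3,0]); TR=np.array([557.5,157.5,0]); TA=2.0
GZ=46. # TCP above dish underside
u=R.from_euler('z',TA,degrees=True)
def tip(th,edge_y=-40,edge_z=70):
    t=R.from_rotvec(u.apply([np.radians(-th),0,0]))
    e=TR+u.apply([0,edge_y,0])+[0,0,edge_z]
    o=e-t.apply(u.apply([0,60,24])); p=o+t.apply([0,0,GZ])
    return p,(t*down(90+TA)).as_rotvec(),o
E
python3 - <<'E'
from h import *
for th in(0,20,40):
    p,r,o=tip(th); print(th,p,o,bot.solve_ik(p,r))
r=down(4).as_rotvec(); print(bot.solve_ik(D0+[0,0,GZ],r))
bot.move_pose(D0+[0,0,180],r); bot.movel(D0+[0,0,GZ],vel=80)
bot.move_gripper(6,80)
s=bot.state(); print(s["clock"],s["joints"],s["ee_pos"],s["gripper_width"],s["finger_force"],s["contact_force"])
E
```

```text
0 [560.98994967  57.5609173   92.        ] [560.98994967  57.5609173   46.        ] [ 0.05807978  0.18316268  1.97627302  0.          0.98215695 -1.54762313]
20 [560.60106856  68.69701526 111.19444626] [561.15013978  52.97367274  67.9685857 ] [ 0.28266396  0.22605264  1.92767838 -0.37978703  1.10710076 -1.1311728 ]
40 [560.00652859  85.72241245 125.42023433] [561.03844494  56.17219457  90.18218995] [ 0.47092085  0.35775365  1.85382436 -0.64380601  1.32807869 -0.8459056 ]
[-0.48340672  0.29342797  1.93728626  0.          0.91087842 -0.55321989]
6.0167 [-4.83463389e-01  2.93303991e-01  1.93722677e+00 -7.58494837e-05
  9.11083424e-01 -5.53223470e-01] [ 537.97203244 -254.34690831   46.10027979] 8.804174975485871 78.65553975105286 [-1.47435755 -0.28292273  1.89022648]
```

Run:
```python
from h import *
bot.movel(D0+[0,0,GZ+90],vel=50)
p,r,o=tip(0)
bot.movel([p[0],p[1]-60,GZ+90],r,vel=70)
bot.movel(p,vel=50); bot.hold(.3)
s=bot.state(); print(s["clock"],s["ee_pos"],p,s["gripper_width"],s["finger_force"],s["contact_force"])
for n in("scene","top"):
    q,d=bot.capture(n); cv2.imwrite(f"pics/{n}1.png",q[:,:,::-1])
```

```text
13.675 [561.0500714   57.43354368  92.09595234] [560.98994967  57.5609173   92.        ] 9.338580250752408 77.78675436973572 [-1.00381822 -0.33490966 -4.47407313]
```

View pics/scene1.png

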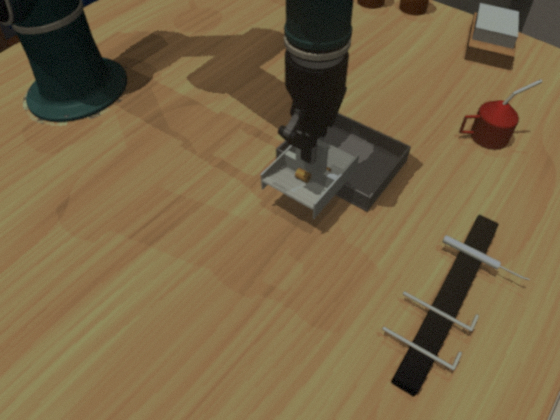

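The dish is held level over the tray's near edge. The short plug at (303,174) is on the outer side, so the long plug faces the tray. Next I tip the dish.

Run:
```python
from h import *
p,r,o=tip(38); bot.movel(p,r,vel=25); bot.hold(1.0)
for n in("scene","top"):
    q,d=bot.capture(n); cv2.imwrite(f"pics/{n}2.png",q[:,:,::-1])
s=bot.state(); print(s["clock"],s["ee_pos"],p,s["contact_force"])
```

```text
16.6917 [560.08684891  83.81759164 124.30783939] [560.07335253  83.80882528 124.2759251 ] [ 0.78786461 -1.08394255 -3.20042473]
```

View pics/scene2.png

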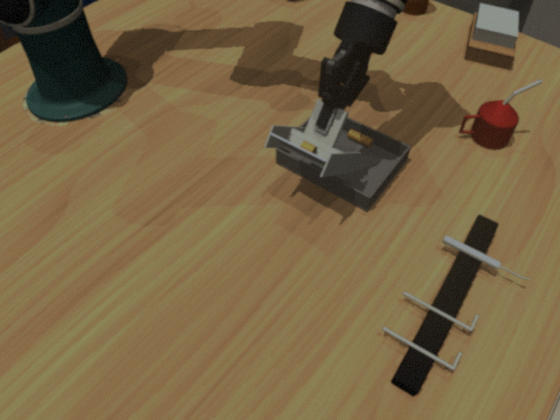

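View pics/top2.png

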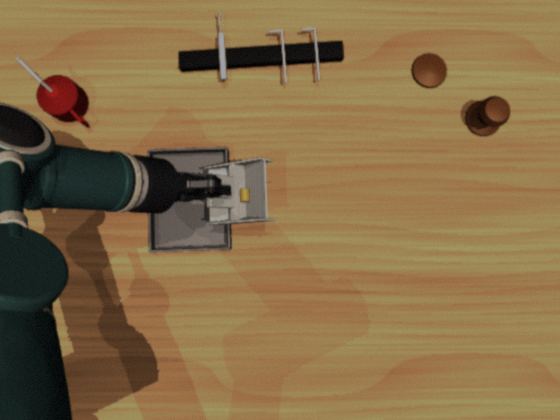

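The long plug lies in the tray (scene 360,138), and the short plug is still in the dish (scene 309,147; top 244,195). I'll level the dish, carry it back and set it down.

Run:
```python
from h import *
p,r,o=tip(0)
bot.movel(p+[0,-5,15],r,vel=25)
g=np.array([555,-110,0.])
bot.movel(g+[0,0,GZ+60],vel=80)
bot.movel(g+[0,0,GZ+10],vel=50)
hit=bot.movel(g+[0,0,GZ-3],vel=12,guard=4)
s=bot.state(); print(hit,s["clock"],s["ee_pos"],s["contact_force"],s["gripper_width"])
q,d=bot.capture("scene"); cv2.imwrite("pics/scene3.png",q[:,:,::-1])
```

```text
True 22.3917 [ 554.90559552 -110.0008264    46.13054102] [-0.30265376  0.05957679  5.3871356 ] 9.278719015303835
```

View pics/scene3.png

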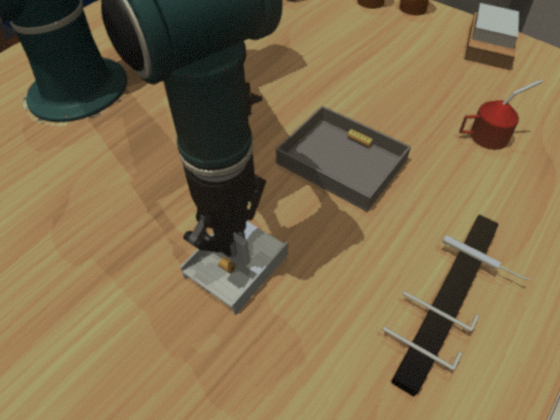

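The long plug is in the tray (360,138), the short plug is in the dish (226,265), and the dish touched down on the shelf at the expected height. Now I release it.

Run:
```python
from h import *
bot.move_gripper(60); s=bot.state(); p=s["ee_pos"]
bot.movel(p+[0,0,130],vel=80); bot.hold(.5)
q,d=bot.capture("scene"); cv2.imwrite("pics/scene4.png",q[:,:,::-1])
print(bot.state()["clock"],bot.state()["contact_force"])
```

```text
25.3 [ 0.52123929 -0.14473124  0.74667949]
```

View pics/scene4.png

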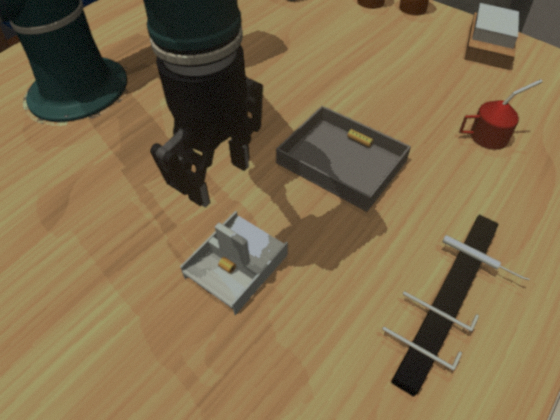

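The dish stands upright and free at (235,262) with the short plug in it, and the long plug is in the tray at (360,138).

```bash
python3 -c "
from bench import bot
print(bot.job_done())"
```

```text
the job is handed in; nothing more can be done
None
```

I handed the job in at about 25 s on the robot's clock (limit 61 s): the last picture shows the long plug in the tray and the dish upright on the shelf, let go, with the short plug still in it; no verdict came back.

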